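# Snap the end cap onto the laptop-arm post

## Robot

A 7-joint arm with a two-finger parallel gripper is mounted at the origin on the work surface. World frame = base frame: x ahead of the robot, y to its left, z up, the work surface at z = 0. Lengths are in m, angles in rad, forces in N, time in s.
With the tool pointing down it reaches from about 0.425 to 0.925 m from the base axis. Payload 6.8 kg.
Tool frame: the origin (TCP) lies midway between the tips of the shut fingers; the grasp point (between the pads) lies 19 mm behind it; z points along the fingers, x is the direction in which the jaws open and shut, and the axes are right-handed (so a half turn about z gives the same grasp; the last joint's range is limited). The gripper opens to 85 mm and grips with 20 to 120 N. Pads are 22 mm wide; open, the fingers measure 114 mm over their backs; the gripper's body (76 mm by 85 mm) begins 54 mm behind the grasp point. The pads swing forward as they close: fully open they stand 13 mm farther back than shut.
Start: joints at [1.12, 0.477, 0.022, 1.555, -0.011, 1.109, -0.083], TCP at [0.227, -0.636, 0.196] pointing down, gripper open.
Joint ranges: [-2.96, 2.96], [-0.34, 2.1], [-1.41, 1.46], [0.24, 2.44], [-1.37, 4.51], [0.17, 1.92], [-2.96, 2.96]. Speed limits (rad/s): [2.39, 2.39, 3.14, 3.14, 3.14, 3.14, 3.14].

## Interface

Orientations are given as a unit quaternion [w, x, y, z].
In Python, from station import * gives the robot as it stands.
- The arm moves only by the shell command python3 -m handwheel 'ROWS' [FORCE]. ROWS is JSON, a list of rows, each an object of numbers: "grip": the finger opening in cm, from 0 to 8.54; "tx", "ty", "tz": the shift along the tool's x, y, z in cm; "yaw": the turn about the tool's z in degrees. In form: [{"grip": .., "tx": .., "ty": .., "tz": .., "yaw": ..}, ...]. A call has 1 to 5 rows; each row shifts and turns the commanded pose from where the row before left it, along the tool's axes as they then stand; what a row does not reach is not made up. A row lasts 1/10 s, in which the tool goes at most 50 mm and 8.59 degrees, less where a joint would pass 70% of its speed; a pose out of reach is approached as far as the arm can. A call is refused whole if a number of a shift passes 5 or a number of a turn 8.59, either way. A call with a gripper value outside its range is refused whole. The fingers move at their own pace and stop on an object; FORCE is the grip in N (left out, the last holds). Time passes only in rows, so rows that do not move let the fingers close. It gives the time, the measured TCP pose, the force and the opening at its end, in the units of the state.
- get_obs(): the state, without advancing time (a new reading comes with each control period).
- read_camera(name): name is "scene" or "top" or "wrist"; returns a dict with "image" (400x640x3 uint8, blue, green, red), "intrinsics" (3x3 intrinsics, pixels), "D" ([k1, k2, p1, p2, k3] as OpenCV has them; the pictures are not rectified), "position" and "attitude" of the camera in the world; the wrist camera has in their place "hand_eye" (4x4, takes a point from camera to tool coordinates, whose origin is the TCP and whose axes are the tool frame's). Camera axes: x right, y down, z forward; pixel columns grow to the right and rows downward; lengths in m; the calibration is good to about 2 mm. A picture is of the moment at which its call begins: read the wrist's pose just before it. There is no depth.
- hand_in(): hands the job in, once; it reports no verdict.
The state is a dict: "t": time; "q": joint angles; "joint_vel": joint speeds; "joint_torque": joint torques, N m; "eef_pos": TCP position; "tool_rot": TCP orientation; "contact_force": force on the tool from outside, world axes, zero at the start; "torque": the same for the moment, N m; "gripper_width": opening from 0.0 (shut) to 1.0 (fully open).
Only numpy, scipy, OpenCV 4.12 (cv2) and the standard library are available. Lean on these libraries where they do the work, as an engineer would, in place of code of your own. Each camera call takes 0.05 s, during which the arm holds its last target. There are 200 camera calls.

## Task

The post of the laptop arm is missing its end cap: pick up the wide black cap (not the narrow one, which belongs to a chair leg), put it squarely over the stud on top of the post and press it straight down with the fingers until it clicks, going on after the click until it sits fully home on the pole. Do not let go or back off: the job finishes while you are still bearing down on the seated cap with the fingers, with a firm push of about 10 N. Leave the narrow cap, the mug and the mouse where they are.

Things in the scene. Friction and masses are not known exactly. Their poses are not given: they have to be found in the camera images.
- cap: the wide end cap: black plastic cup lying mouth down, 42 mm outside diameter, 26 mm high, flat closed top, about 30 g. Origin: centre of its lower rim; z up through its top. Bore 32 mm wide, 21.5 mm deep, narrowed to 26 mm by an inner lip 1.5 to 5.5 mm above the rim. Its turn about z does not matter. Grip it across its sides from above; press it while gripped or on its top with closed fingers
- seat (a point): centre of the flat top of the aluminium pole (42 mm diameter, as the cap), 150 mm above the desk, z up; the cap is home when its origin lies here. The seat is rigid. Pressing, by rim height: free to 13 mm, then resistance growing to about 10 N (9 to 13) at 11 mm, gone at about 6 mm (the click); below that the noses draw it down with about 5 N; it then stays on by itself, under 1 mm of play
- post: the fixed laptop-arm post. Origin: under the centre of the pole, on the desk; z up. Square base plate 110 x 110 x 8 mm, pole 42 mm in diameter up to 150 mm, a black collar 58 mm in diameter at 55 to 85 mm height; from it the folded arm stretches along the post's own +x to 174 mm from the axis, up to 105 mm high
- small_cap: bystander: narrow black cap for a chair leg, mouth down, 28 mm in diameter, 26 mm high. Origin: centre of its lower rim. The two caps lie one to the left and one to the right of the post, either way round
- mug: bystander: white mug, 80 mm in diameter, 90 mm high, handle at its +y. Origin: centre of its underside
- mouse: bystander: black computer mouse, 105 x 60 x 28 mm, long side along its x. Origin: centre of its underside
- stud_top (a point): centre of the top of the steel stud that rises 19.5 mm from the seat, z up: 22.6 mm in diameter, its top edge tapering to 15 mm. Four spring-loaded round noses stick out of its sides to a diameter of 30 mm, 9 mm below this point; the cap's lip must be pushed past them
There are look-alikes about, which are no part of the job. What is shaped like the cap but pink or yellow is not meant.

How it is judged:
On the way, in this order (a step that is already met when the one before it is completed fails the run):
1. the wide cap is lifted off the desk in the fingers (height (world z) of cap above 0.04 m and contact force between the fingers and cap above 1 N), for 0.2 s.
2. the cap has clicked home on the pole (z of cap in the frame of seat below 0.002 m and horizontal distance between cap and seat below 0.003 m and angle between the z axis of cap and the z axis of seat, either way round below 0.06 rad), for 0.1 s.
At the end, for the whole second after the job is handed in: The wide cap sits clicked home on the pole (rim within 1.5 mm of the seat, within 3 mm of its centre, within 0.05 rad of square, right way up) and the fingers still press on it: more than 5 N between cap and post and more than 4 N between fingers and cap, kept up through the last second (z of cap in the frame of seat between -0.003 and 0.0015 m and horizontal distance between cap and seat below 0.003 m and angle between the z axis of cap and the z axis of seat, either way round below 0.05 rad and angle between cap's own z axis and vertical below 0.1 rad and contact force between cap and post above 5 N and contact force between the fingers and cap above 4 N); the arm keeps its last pose, push and grip.
It fails at once if the narrow cap, the mug or the mouse is moved more than 30 mm (distance of any of small_cap, mug, mouse from where it was at the start of the episode above 0.03 m).
It also fails if it takes over 56 s, if anything falls off the work surface, if the arm or the gripper's body presses on something with over 40 N, if the wrist force passes 120 N, or if a joint passes its speed limit or range.

## Working session

There is one attempt and no reset: what is moved stays moved. The work goes in short steps, Python scripts to look and compute and a shell command to move; the robot and the scene stay as the last step left them, time stands still between calls to the robot, and variables do not carry over. Pictures are saved under pics/ and viewed, about 8 in all and at most 12, crops included, and the job is handed in when it is done.

```bash
ls; mkdir -p pics
cat > h.py <<'E'
from station import *
import numpy as np, cv2
from scipy.spatial.transform import Rotation as R
def quat(q): return R.from_quat([q[1],q[2],q[3],q[0]]).as_matrix()
def cam(name):
    o=get_obs(); c=read_camera(name)
    if 'hand_eye' in c:
        T=np.eye(4);T[:3,:3]=quat(o['tool_rot']);T[:3,3]=o['eef_pos'];T=T@np.array(c['hand_eye'])
        c['P'],c['A']=T[:3,3],T[:3,:3]
    else:
        c['P']=np.array(c['position']); a=np.array(c['attitude']); c['A']=a if a.shape==(3,3) else quat(a)
    c['K']=np.array(c['intrinsics']);c['Dd']=np.array(c['D'],float);return c
def plane(c,uv,z):
    n=cv2.undistortPoints(np.array(uv,float).reshape(-1,1,2),c['K'],c['Dd']).reshape(-1,2)
    d=np.c_[n,np.ones(len(n))]@c['A'].T
    return c['P']+d*((z-c['P'][2])/d[:,2])[:,None]
def proj(c,X):
    r=c['A'].T; return cv2.projectPoints(np.array(X,float).reshape(-1,1,3),cv2.Rodrigues(r)[0],-r@c['P'],c['K'],c['Dd'])[0].reshape(-1,2)
E
python3 - <<'E'
from h import *
o=get_obs();print({k:np.round(v,3) for k,v in o.items()})
ims=[]
for n in ['scene','top','wrist']:
    c=cam(n);print(n,c['P'],c['K'].tolist(),c['Dd'],np.round(c['A'],2).tolist());cv2.imwrite(f'pics/{n}0.png',c['image']);ims.append(c['image'])
E
```

```text
pics
{'t': np.float64(0.0), 'q': array([ 1.12 ,  0.478,  0.022,  1.556, -0.011,  1.109, -0.083]), 'joint_vel': array([-0.001, -0.001,  0.001,  0.   ,  0.002,  0.   ,  0.002]), 'joint_torque': array([-0.0000e+00, -5.9645e+01,  1.6080e+00, -2.8119e+01,  1.3000e-02,
        9.0000e-03,  0.0000e+00]), 'eef_pos': array([ 0.227, -0.635,  0.195]), 'tool_rot': array([-0.   ,  0.817, -0.576, -0.001]), 'contact_force': array([ 0.309, -0.24 ,  0.143]), 'torque': array([0.053, 0.047, 0.045]), 'gripper_width': np.float64(1.004)}
scene [0.95421378 0.45136343 0.74387885] [[377.50184062982186, 0.0, 321.61842671646554], [0.0, 377.50184062982186, 201.0610341187744], [0.0, 0.0, 1.0]] [0.02826959 0.         0.         0.         0.        ] [[-0.72, 0.5, -0.48], [0.69, 0.51, -0.51], [-0.02, -0.7, -0.71]]
top [0.35137462 0.00718855 1.14517919] [[479.17040087563294, 0.0, 323.9178684141149], [0.0, 479.17040087563294, 204.56698264903224], [0.0, 0.0, 1.0]] [-0.00056993  0.          0.          0.          0.        ] [[-0.02, -0.98, 0.21], [-1.0, 0.02, -0.01], [0.01, -0.21, -0.98]]
wrist [ 0.29191826 -0.61216743  0.37312249] [[335.77844712327715, 0.0, 322.7737799312125], [0.0, 335.77844712327715, 198.60269562415516], [0.0, 0.0, 1.0]] [-0.05838954  0.          0.          0.          0.        ] [[0.34, -0.91, -0.26], [-0.94, -0.32, -0.09], [-0.0, 0.27, -0.96]]
```

View pics/top0.png

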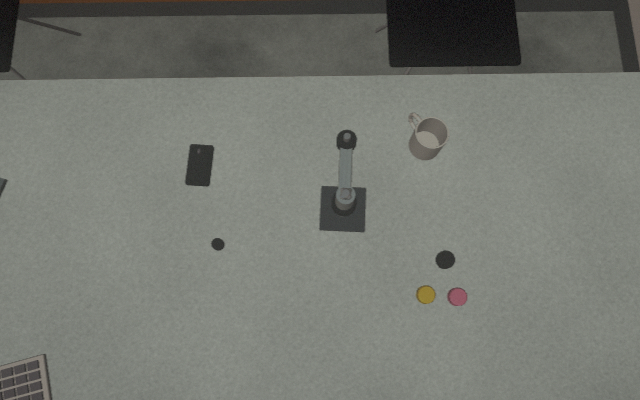

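View pics/scene0.png

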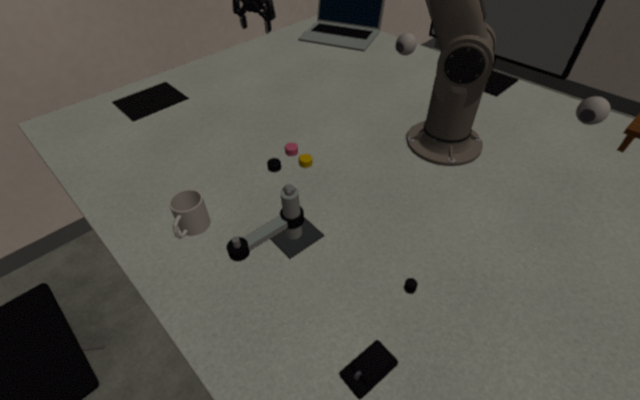

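The top view shows two black caps, right at (445,260) about 19 px wide and left at (218,244) about 13 px. Pink (458,297) and yellow (427,295) are look-alikes. The post is at about (344,205), the mug at (428,138) and the mouse at (200,165). Next I measure the sizes and confirm in one crop.

Run:
```python
from h import *
c=cam('top');im=c['image'];g=im.max(2)
def blob(box,z):
    u0,v0,u1,v1=box;m=(g[v0:v1,u0:u1]<75).astype('uint8')
    k=max(cv2.findContours(m,0,2)[0],key=cv2.contourArea);(x,y),r=cv2.minEnclosingCircle(k);M=cv2.moments(k);uv=[M['m10']/M['m00']+u0,M['m01']/M['m00']+v0]
    P=plane(c,[uv],z)[0];mm=np.sqrt(m.sum()*4/np.pi)/479.17*np.linalg.norm(P-c['P'])*1000;print(box,np.round(uv,1),P.round(4),'eq diam mm',mm.round(1),cv2.contourArea(k))
    return P
W=blob((430,245,462,275),.02);N=blob((203,230,233,258),.02)
m=((g<95)).astype('uint8')[180:240,312:375]
k=max(cv2.findContours(m,0,2)[0],key=cv2.contourArea);b=cv2.minAreaRect(k);bp=cv2.boxPoints(b)+[312,180];print(b,plane(c,bp,.008).round(4).tolist(),plane(c,[bp.mean(0)],.008))
a=cv2.resize(im[175:245,305:385],None,fx=5,fy=5,interpolation=2)
b=cv2.resize(im[245:310,410:480],(400,350),interpolation=2);d=cv2.resize(im[210:280,180:260],(0,0),fx=4,fy=4);d=cv2.copyMakeBorder(d,0,70,0,0,0)[:350,:]
a=a[:350];a2=np.hstack([a,b[:,:380]]);cv2.imwrite('pics/crop1.png',a2)
```

```text
(430, 245, 462, 275) [444.9 259.4] [ 0.4626 -0.285   0.02  ] eq diam mm 44.9 240.0
(203, 230, 233, 258) [217.4 243.7] [0.5082 0.2497 0.02  ] eq diam mm 29.2 97.0
((30.42989730834961, 28.542266845703125), (45.04439926147461, 44.6357307434082), 2.602562189102173) [[0.5396, 0.0098, 0.008], [0.6501, 0.0033, 0.008], [0.6433, -0.1069, 0.008], [0.5329, -0.0981, 0.008]] [[ 0.5908948  -0.04797066  0.008     ]]
```

View pics/crop1.png

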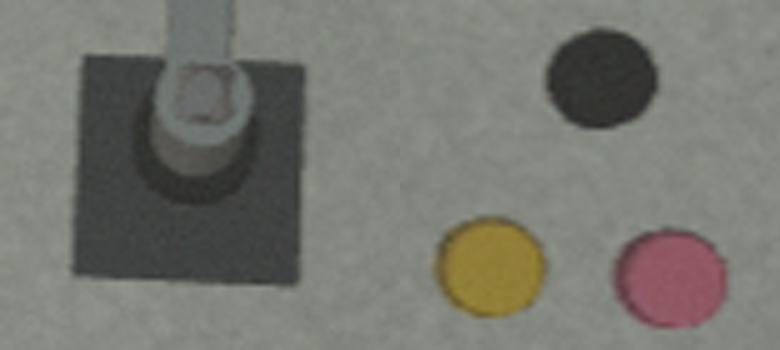

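The wide cap is the right one, black with about 42 mm diameter, at (0.463,-0.285), where the reach of 0.54 m is fine. The left black one measures 29 mm, so it is the narrow cap. The post axis is at about (0.59,-0.048). I move above the wide cap.

```bash
python3 -m handwheel '[{"grip":8.5,"tx":-2.5,"ty":-3.4,"tz":0},{"tx":-2.5,"ty":-3.4},{"tx":-2.5,"ty":-3.4},{"tx":-2.5,"ty":-3.4},{"tx":-2.5,"ty":-3.4}]' 60; python3 -m handwheel '[{"tx":-2.5,"ty":-3.4},{"tx":-2.5,"ty":-3.4},{"tx":-2.5,"ty":-3.4},{"tx":-2.5,"ty":-3.4},{"tx":-2.5,"ty":-3.4}]'; python3 -m handwheel '[{"tz":4},{"tz":4},{"tz":2},{"tz":0},{"tz":0}]'
python3 - <<'E'
from h import *
o=get_obs();print(o['eef_pos'],o['tool_rot'],o['contact_force'],o['q'])
c=cam('wrist');cv2.imwrite('pics/w1.png',c['image']);print(proj(c,[[.4626,-.285,.026],o['eef_pos']]))
E
```

```text
[ 0.22675891 -0.63537109  0.19581605] [-2.95910365e-04  8.17338535e-01 -5.76157471e-01 -4.47389435e-04] [0.01030969 0.103605   0.42835209] [ 1.11991559  0.47748937  0.02234993  1.55602105 -0.01154051  1.10928174
 -0.08312271]
[[  52.03956939 -184.80924655]
 [ 322.72457179  230.51964309]]invalid input
invalid input
invalid input
```

View pics/w1.png

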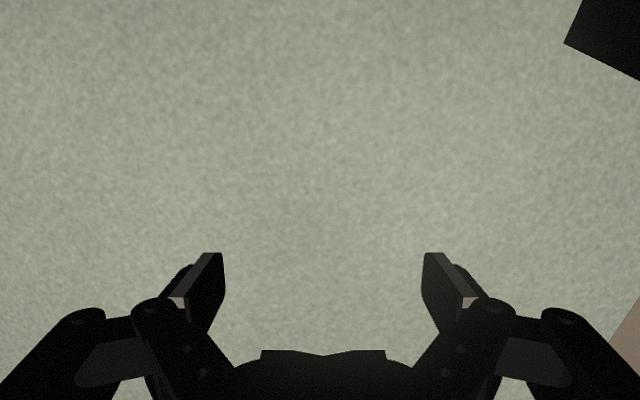

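The picture shows only the open fingers over the desk, with no move made because the rows were refused. They probably need every key.

```bash
python3 -m handwheel '[{"grip":8.5,"tx":-2.5,"ty":-3.4,"tz":0,"yaw":0},{"grip":8.5,"tx":-2.5,"ty":-3.4,"tz":0,"yaw":0},{"grip":8.5,"tx":-2.5,"ty":-3.4,"tz":0,"yaw":0},{"grip":8.5,"tx":-2.5,"ty":-3.4,"tz":0,"yaw":0},{"grip":8.5,"tx":-2.5,"ty":-3.4,"tz":0,"yaw":0}]' 60
```

```text
t: 0.75
eef_pos: [0.3457, -0.4594, 0.1964]
tool_rot: [0.0, 0.817, -0.576, 0.0]
contact_force: [0.2, -0.2, 0.2]
gripper_width: 0.994
```

```bash
python3 -m handwheel '[{"grip":8.5,"tx":-2.5,"ty":-3.4,"tz":0,"yaw":0},{"grip":8.5,"tx":-2.5,"ty":-3.4,"tz":0,"yaw":0},{"grip":8.5,"tx":-2.5,"ty":-3.4,"tz":0,"yaw":0},{"grip":8.5,"tx":-2.5,"ty":-3.4,"tz":0,"yaw":0},{"grip":8.5,"tx":-2.5,"ty":-3.3,"tz":0,"yaw":0}]' 60;  python3 -m handwheel '[{"grip":8.5,"tx":0,"ty":0,"tz":4,"yaw":0},{"grip":8.5,"tx":0,"ty":0,"tz":4,"yaw":0},{"grip":8.5,"tx":0,"ty":0,"tz":2,"yaw":0},{"grip":8.5,"tx":0,"ty":0,"tz":0,"yaw":0},{"grip":8.5,"tx":0,"ty":0,"tz":0,"yaw":0}]'
python3 - <<'E'
from h import *
o=get_obs()
c=cam('wrist');cv2.imwrite('pics/w1.png',c['image']);print(proj(c,[[.4626,-.285,.026],o['eef_pos']]))
E
```

```text
t: 1.25
eef_pos: [0.4629, -0.2848, 0.1966]
tool_rot: [-0.0, 0.817, -0.576, 0.0]
contact_force: [0.2, -0.2, -0.0]
gripper_width: 0.995
t: 1.75
eef_pos: [0.4624, -0.2865, 0.0969]
tool_rot: [-0.0, 0.817, -0.576, 0.0]
contact_force: [0.0, -0.4, -0.3]
gripper_width: 0.993
[[320.89644235 196.07488021]
 [322.7246092  230.5196267 ]]
```

View pics/w1.png

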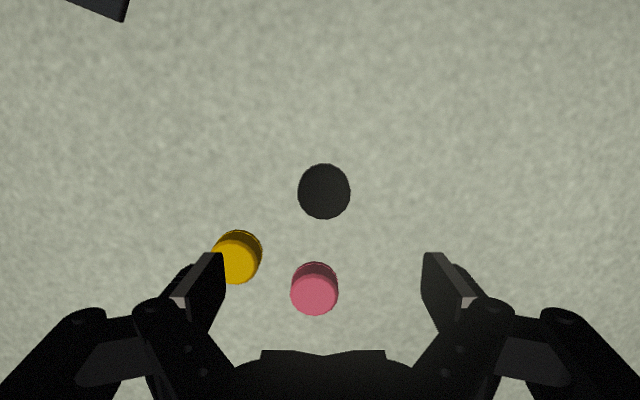

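The wide black cap at (324,191) sits about 5 px from the prediction, with yellow and pink behind it clear of the finger paths. I refine once from the edges.

Run:
```python
from h import *
o=get_obs();Rt=quat(o['tool_rot']);c=cam('wrist');g=c['image'].max(2)
u0,v0=270,140;m=(g[v0:240,u0:400]<75).astype('uint8');n,l,s,ce=cv2.connectedComponentsWithStats(m)
i=l[50,54];x,y,w,h,a=s[i];print(s[i],ce[i]+[u0,v0])
uc=x+w/2+u0-.5
A=plane(c,[[uc,y+v0-.5]],0)[0];B=plane(c,[[uc,y+h+v0-.5]],.026)[0];ctr=(A+B)/2
L,Rr=plane(c,[[x+u0-.5,ce[i][1]+v0],[x+w+u0-.5,ce[i][1]+v0]],.02)
print('len y',np.linalg.norm((A-B)[:2]),'width',np.linalg.norm(L-Rr),ctr,(Rt.T@(ctr-o['eef_pos']))*100)
c=cam('top');g=c['image'].astype(int)
print('pole top',plane(c,[[345.8,195.0]],.15),'stud top',plane(c,[[346.3,194]],.1695), 'pole pred px',proj(c,[[.591,-.048,.15]]))
```

```text
[  27   24   53   56 2298] [322.67841601 191.77502176]
len y 0.03992028160327389 width 0.04165394118248179 [ 0.46448577 -0.28677106  0.013     ] [ 0.02594029 -0.13162613  8.46240517]
pole top [[ 0.59043816 -0.04902157  0.15      ]] stud top [[ 0.58789242 -0.04902517  0.1695    ]] pole pred px [[345.31522444 194.75147887]]
```

```bash
python3 -m handwheel '[{"grip":8.5,"tx":0,"ty":-0.13,"tz":4,"yaw":0},{"grip":8.5,"tx":0,"ty":0,"tz":3,"yaw":0},{"grip":8.5,"tx":0,"ty":0,"tz":1.6,"yaw":0},{"grip":8.5,"tx":0,"ty":0,"tz":0.8,"yaw":0},{"grip":8.5,"tx":0,"ty":0,"tz":0,"yaw":0}]' 60;  python3 -m handwheel '[{"grip":3,"tx":0,"ty":0,"tz":0,"yaw":0},{"grip":3,"tx":0,"ty":0,"tz":0,"yaw":0},{"grip":3,"tx":0,"ty":0,"tz":0,"yaw":0},{"grip":3,"tx":0,"ty":0,"tz":0,"yaw":0},{"grip":3,"tx":0,"ty":0,"tz":0,"yaw":0}]' 60;python3 -m handwheel '[{"grip":3,"tx":0,"ty":0,"tz":0,"yaw":0},{"grip":3,"tx":0,"ty":0,"tz":0,"yaw":0},{"grip":3,"tx":0,"ty":0,"tz":0,"yaw":0},{"grip":3,"tx":0,"ty":0,"tz":0,"yaw":0},{"grip":3,"tx":0,"ty":0,"tz":0,"yaw":0}]' 60
```

```text
t: 2.4
eef_pos: [0.4635, -0.286, 0.0025]
tool_rot: [0.0, 0.817, -0.576, -0.0]
contact_force: [0.0, 0.5, 0.2]
gripper_width: 0.997
t: 2.9
eef_pos: [0.4635, -0.286, 0.0027]
tool_rot: [-0.0, 0.817, -0.576, 0.0]
contact_force: [0.1, 0.7, 0.6]
gripper_width: 0.353
t: 3.4
eef_pos: [0.4633, -0.2859, 0.0024]
tool_rot: [0.0, 0.817, -0.576, -0.0]
contact_force: [-0.1, -0.0, -0.3]
gripper_width: 0.35
```

The fingers reached 30 mm, which is less than the 42 mm cap, so something is wrong. I look.

Run:
```python
from h import *
c=cam('wrist');s=cam('scene')['image'];cv2.imwrite('pics/w2.png',np.hstack([c['image'][100:400,120:520],cv2.resize(s[110:260,170:370],(400,300))]))
```

```text
(no output)
```

View pics/w2.png

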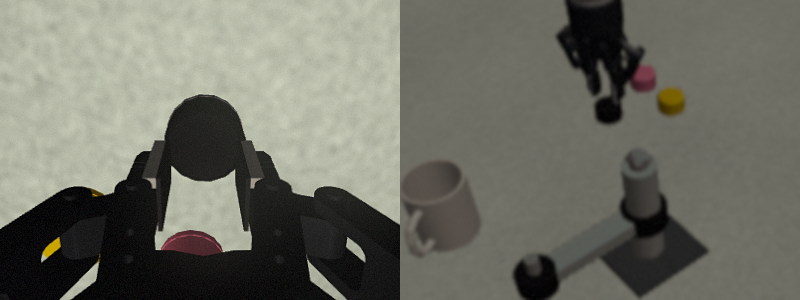

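The picture shows the cap top at full-frame pixel (324,237), with the finger pads at its near half. I measure whether it was squeezed out in the direction of the tool's -y.

Run:
```python
from h import *
o=get_obs();Rt=quat(o['tool_rot']);c=cam('wrist')
P=plane(c,[[284.5,237],[364,237],[324,195],[324,281]],.026);print(P.round(4).tolist(),(Rt.T@(P-o['eef_pos']).T).T.round(4)*100)
s=cam('scene');im=s['image']
# pads as predicted
for y in(-.011,.011): print(proj(c,[o['eef_pos']+Rt@np.array([x,y,-.006]) for x in(-.015,.015)]).round(0).tolist())
t=cam('top');g=t['image'].max(2);print(proj(t,[[.4645,-.2868,.026]]))
```

```text
[[0.4625, -0.2662, 0.026], [0.4756, -0.3031, 0.026], [0.4892, -0.2773, 0.026], [0.4461, -0.2927, 0.026]] [[-1.89 -0.58 -2.36]
 [ 2.04 -0.58 -2.36]
 [ 0.06 -2.72 -2.36]
 [ 0.06  1.86 -2.36]]
[[295.0, 215.0], [351.0, 215.0]]
[[296.0, 253.0], [350.0, 253.0]]
[[446.23862871 258.30534174]]
```

```bash
python3 -m handwheel '[{"grip":2.4,"tx":0,"ty":0,"tz":0,"yaw":0},{"grip":2.4,"tx":0,"ty":0,"tz":0,"yaw":0}]' 60
python3 - <<'E'
from h import *
c=cam('wrist');cv2.imwrite('pics/w3.png',cv2.resize(c['image'][180:360,250:400],None,fx=4,fy=3.3))
E
```

```text
t: 3.85
eef_pos: [0.4634, -0.2859, 0.0024]
tool_rot: [0.0, 0.817, -0.576, 0.0]
contact_force: [0.0, -0.5, -0.9]
gripper_width: 0.279
```

View pics/w3.png

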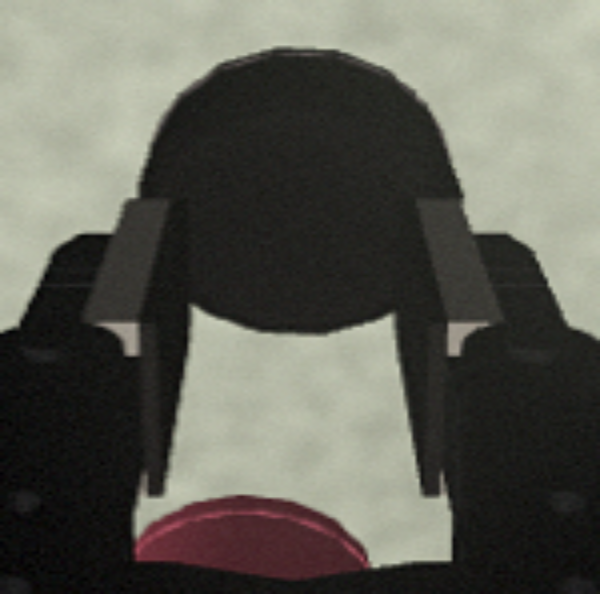

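The pads overlap the cap's outline in the picture, so the fingertips seem to be above the cap although the TCP reads z=2 mm. I check the real tip height from the scene camera by marking where the TCP should appear.

Run:
```python
from h import *
o=get_obs();s=cam('scene');p=o['eef_pos'];im=s['image']
pts=proj(s,[p+[0,0,h] for h in(0,.019,.04)]);print(pts,proj(s,[[.4645,-.2868,0],[.4645,-.2868,.026]]))
x0,y0=235,110;k=8
a=cv2.resize(im[y0:y0+75,x0:x0+85],None,fx=k,fy=k,interpolation=2);a=cv2.convertScaleAbs(a,alpha=2.2)
for q in pts: cv2.drawMarker(a,tuple(int(v) for v in (q-[x0,y0]+.5)*k),(0,255,0),0,14,1)
cv2.imwrite('pics/s1.png',a)
```

```text
[[274.33758987 167.39040667]
 [273.65670035 162.52903179]
 [272.88413522 157.01661262]] [[273.95148316 168.03947032]
 [273.01047375 161.3777609 ]]
```

View pics/s1.png

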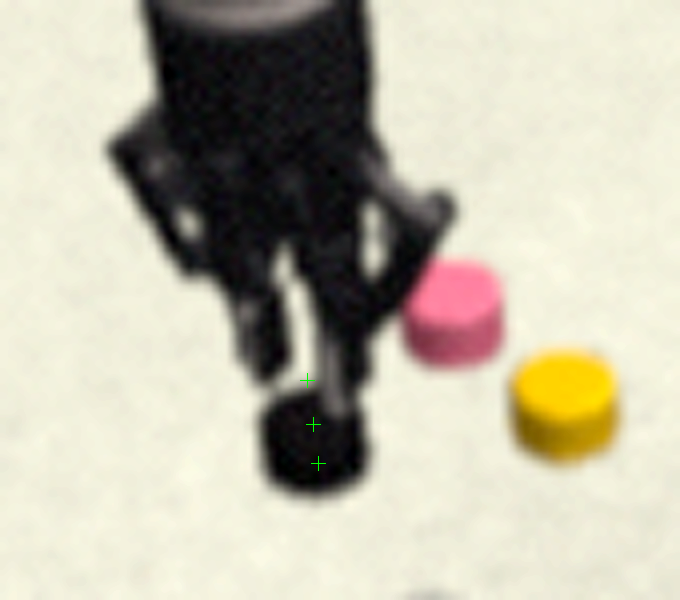

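The scene view shows the fingertips (midpoint at about (301,395) in the crop) roughly 33 mm above the TCP mark. The reported TCP therefore lies about 30 mm ahead of the real tips, and the fingers closed above the cap, which has not moved. I open and descend 2.9 cm further in small steps, watching the force.

```bash
python3 -m handwheel '[{"grip":8.5,"tx":0,"ty":0,"tz":0,"yaw":0},{"grip":8.5,"tx":0,"ty":0,"tz":0,"yaw":0},{"grip":8.5,"tx":0,"ty":0,"tz":0,"yaw":0},{"grip":8.5,"tx":0,"ty":0,"tz":0,"yaw":0},{"grip":8.5,"tx":0,"ty":0,"tz":0,"yaw":0}]' 60;  python3 -m handwheel '[{"grip":8.5,"tx":0,"ty":0,"tz":0.5,"yaw":0},{"grip":8.5,"tx":0,"ty":0,"tz":0.5,"yaw":0},{"grip":8.5,"tx":0,"ty":0,"tz":0.5,"yaw":0},{"grip":8.5,"tx":0,"ty":0,"tz":0,"yaw":0}]'; python3 -m handwheel '[{"grip":8.5,"tx":0,"ty":0,"tz":0.5,"yaw":0},{"grip":8.5,"tx":0,"ty":0,"tz":0.5,"yaw":0},{"grip":8.5,"tx":0,"ty":0,"tz":0.4,"yaw":0},{"grip":8.5,"tx":0,"ty":0,"tz":0,"yaw":0}]'
```

```text
t: 4.45
eef_pos: [0.4633, -0.2859, 0.0024]
tool_rot: [0.0, 0.817, -0.576, -0.0]
contact_force: [-0.7, 0.2, 0.1]
gripper_width: 0.997
t: 4.85
eef_pos: [0.4627, -0.2855, -0.0136]
tool_rot: [0.0, 0.817, -0.576, -0.001]
contact_force: [0.0, 0.4, 0.1]
gripper_width: 0.991
t: 5.25
eef_pos: [0.4629, -0.2857, -0.0273]
tool_rot: [0.0, 0.817, -0.576, -0.001]
contact_force: [-0.1, -0.0, -0.3]
gripper_width: 1.001
```

No contact at z = -27 mm, which confirms the offset. I close.

```bash
python3 -m handwheel '[{"grip":3,"tx":0,"ty":0,"tz":0,"yaw":0},{"grip":3,"tx":0,"ty":0,"tz":0,"yaw":0},{"grip":3,"tx":0,"ty":0,"tz":0,"yaw":0},{"grip":3,"tx":0,"ty":0,"tz":0,"yaw":0},{"grip":3,"tx":0,"ty":0,"tz":0,"yaw":0}]' 60;python3 -m handwheel '[{"grip":3,"tx":0,"ty":0,"tz":0,"yaw":0},{"grip":3,"tx":0,"ty":0,"tz":0,"yaw":0},{"grip":3,"tx":0,"ty":0,"tz":0,"yaw":0}]' 60
python3 - <<'E'
from h import *
o=get_obs();c=cam('wrist');g=c['image'].max(2)
print('pads inner edge cols by row',[(v,[int(x) for x in np.flatnonzero(np.diff((g[v]<75).astype(int)))]) for v in (215,240,265)])
E
```

```text
t: 5.75
eef_pos: [0.4636, -0.286, -0.0259]
tool_rot: [-0.0, 0.817, -0.576, 0.0]
contact_force: [-1.9, 0.5, 4.7]
gripper_width: 0.468
t: 6.05
eef_pos: [0.4636, -0.2861, -0.0259]
tool_rot: [-0.0, 0.817, -0.576, 0.0]
contact_force: [-1.8, 0.8, 5.4]
gripper_width: 0.47
pads inner edge cols by row [(215, [302, 306, 309, 336, 338, 341]), (240, [281, 363]), (265, [239, 405])]
```

It is gripped at 40 mm, but the 5 N upward force means the tips swung forward onto the desk. I regrip 5 mm higher so the tips stay clear of the pole later, then lift.

```bash
python3 -m handwheel '[{"grip":6,"tx":0,"ty":0,"tz":0,"yaw":0},{"grip":6,"tx":0,"ty":0,"tz":-0.3,"yaw":0},{"grip":6,"tx":0,"ty":0,"tz":-0.2,"yaw":0}]' 60;python3 -m handwheel '[{"grip":3,"tx":0,"ty":0,"tz":0,"yaw":0},{"grip":3,"tx":0,"ty":0,"tz":0,"yaw":0},{"grip":3,"tx":0,"ty":0,"tz":0,"yaw":0},{"grip":3,"tx":0,"ty":0,"tz":0,"yaw":0},{"grip":3,"tx":0,"ty":0,"tz":0,"yaw":0}]' 60
```

```text
t: 6.4
eef_pos: [0.4634, -0.286, -0.0214]
tool_rot: [-0.0, 0.817, -0.576, 0.0]
contact_force: [-0.2, 0.1, 0.3]
gripper_width: 0.702
t: 6.9
eef_pos: [0.4636, -0.2861, -0.0208]
tool_rot: [0.0, 0.817, -0.576, 0.0]
contact_force: [-1.9, 0.5, 8.4]
gripper_width: 0.464
```

```bash
python3 -m handwheel '[{"grip":3,"tx":0,"ty":0,"tz":-2,"yaw":0},{"grip":3,"tx":0,"ty":0,"tz":-4,"yaw":0},{"grip":3,"tx":0,"ty":0,"tz":-5,"yaw":0},{"grip":3,"tx":0,"ty":0,"tz":-5,"yaw":0},{"grip":3,"tx":0,"ty":0,"tz":-4,"yaw":0}]' 80; python3 -m handwheel '[{"grip":3,"tx":0,"ty":0,"tz":0,"yaw":0},{"grip":3,"tx":-1.6,"ty":-2,"tz":0,"yaw":0},{"grip":3,"tx":-2.5,"ty":-3,"tz":0,"yaw":0},{"grip":3,"tx":-2.5,"ty":-3,"tz":0,"yaw":0},{"grip":3,"tx":-2.5,"ty":-3,"tz":0,"yaw":0}]';python3 -m handwheel '[{"grip":3,"tx":-2.5,"ty":-3,"tz":0,"yaw":0},{"grip":3,"tx":-2.5,"ty":-3,"tz":0,"yaw":0},{"grip":3,"tx":-2.5,"ty":-2,"tz":0,"yaw":0},{"grip":3,"tx":-1.5,"ty":-1,"tz":0,"yaw":0},{"grip":3,"tx":0,"ty":0,"tz":0,"yaw":0}]'
python3 - <<'E'
from h import *
o=get_obs();p=o['eef_pos'];c=cam('wrist');s=cam('scene');t=cam('top')
off=.021
print(p,o['contact_force'],'wrist capcentre pred',proj(c,[p+[0,0,off],p+[0,0,off+.026]]),'seat in top',proj(t,[[.591,-.0485,.15]]))
for q in (s,):print('scene',proj(q,[p+[0,0,off],p+[0,0,off+.026],[.591,-.0485,.1695],[.591,-.0485,.15]]))
a=c['image'][100:380,120:520]
b=cv2.convertScaleAbs(cv2.resize(s['image'][140:240,240:340],(400,400),interpolation=2),alpha=1.8)[60:340]
d=cv2.convertScaleAbs(cv2.resize(t['image'][150:220,300:400],(400,280),interpolation=2),alpha=1.8)
cv2.imwrite('pics/m1.png',np.hstack([a,b]));cv2.imwrite('pics/t2.png',d)
E
```

```text
t: 7.4
eef_pos: [0.4638, -0.2861, 0.1814]
tool_rot: [-0.0, 0.817, -0.576, 0.001]
contact_force: [0.7, -0.7, -0.7]
gripper_width: 0.452
t: 7.9
eef_pos: [0.5364, -0.162, 0.1776]
tool_rot: [0.0, 0.817, -0.576, -0.0]
contact_force: [0.1, -0.5, 0.2]
gripper_width: 0.453
t: 8.4
eef_pos: [0.591, -0.0441, 0.1774]
tool_rot: [-0.0, 0.819, -0.574, -0.001]
contact_force: [-0.3, -0.2, -0.8]
gripper_width: 0.456
[ 0.59097801 -0.04407954  0.1774323 ] [-0.30586489 -0.19560941 -0.77532297] wrist capcentre pred [[322.65463751 245.65574904]
 [322.53792502 270.18104769]] seat in top [[345.54909194 194.74799667]]
scene [[288.74548106 176.96039951]
 [287.76741565 167.78610642]
 [288.484504   185.72314437]
 [289.17318605 192.01160316]]
```

View pics/m1.png

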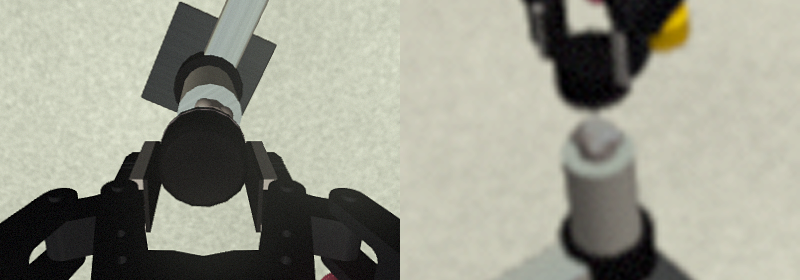

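The cap is held upright above the post. In the crop its top is centred at about (203,157), with the pole's light ring and the stud just showing beyond it at (210,95). I measure the misalignment in the same wrist view from edges at known heights.

Run:
```python
from h import *
o=get_obs();c=cam('wrist');im=c['image'];g=cv2.cvtColor(im,6)
print(o['eef_pos'])
for u in (322,326,331,336):print(u,'v170-215',g[170:216,u].tolist())
print('bottom',g[295:312,323].tolist())
for v in (188,192,196,200):print(v,'u285-380',g[v,288:376:2].tolist())
print('cap row 225',g[225,272:290].tolist(),g[225,355:375].tolist())
```

```text
[ 0.59026717 -0.04973616  0.17773883]
322 v170-215 [74, 67, 68, 66, 69, 66, 63, 66, 67, 92, 166, 167, 168, 165, 171, 171, 169, 167, 165, 167, 167, 170, 171, 172, 170, 74, 58, 62, 65, 70, 73, 61, 112, 115, 112, 113, 121, 38, 40, 99, 40, 28, 27, 29, 27, 24]
326 v170-215 [69, 69, 69, 71, 70, 70, 68, 67, 67, 61, 141, 171, 173, 175, 167, 168, 165, 165, 167, 170, 171, 167, 167, 165, 169, 113, 65, 62, 62, 61, 61, 60, 90, 111, 112, 110, 111, 46, 34, 103, 42, 29, 23, 30, 25, 29]
331 v170-215 [66, 71, 68, 72, 73, 69, 72, 71, 67, 71, 64, 141, 171, 168, 164, 169, 173, 169, 169, 168, 166, 163, 169, 171, 169, 167, 169, 162, 84, 60, 59, 59, 64, 53, 77, 105, 107, 59, 27, 57, 55, 29, 29, 31, 26, 26]
336 v170-215 [67, 70, 73, 72, 67, 67, 70, 69, 67, 68, 71, 66, 70, 135, 174, 170, 166, 170, 167, 165, 165, 168, 163, 167, 166, 163, 169, 166, 169, 172, 175, 137, 68, 73, 90, 97, 109, 111, 102, 39, 41, 71, 34, 25, 35, 32]
bottom [40, 40, 40, 41, 42, 40, 37, 41, 41, 33, 31, 112, 191, 203, 203, 203, 202]
188 u285-380 [34, 37, 32, 68, 98, 113, 171, 169, 171, 166, 167, 166, 171, 166, 177, 175, 171, 165, 165, 16
[... 262 characters left out ...]
70, 172, 79, 44, 44, 40, 65, 74, 70, 73, 72, 59, 200, 213, 205, 200]
196 u285-380 [64, 28, 115, 168, 167, 168, 173, 174, 178, 171, 153, 93, 96, 99, 89, 76, 68, 58, 65, 65, 68, 161, 165, 165, 169, 170, 175, 173, 167, 162, 163, 79, 37, 64, 68, 76, 68, 76, 63, 197, 209, 208, 204, 203]
200 u285-380 [72, 75, 172, 171, 172, 172, 167, 168, 169, 136, 123, 136, 138, 135, 124, 116, 98, 73, 61, 61, 63, 67, 61, 109, 175, 167, 163, 165, 167, 169, 170, 173, 87, 72, 73, 74, 72, 60, 190, 198, 198, 204, 207, 203]
cap row 225 [211, 209, 209, 210, 211, 211, 205, 207, 205, 207, 207, 212, 216, 217, 226, 161, 77, 34] [29, 56, 77, 116, 198, 206, 200, 197, 196, 198, 201, 203, 203, 204, 205, 202, 209, 212, 213, 212]
```

Run:
```python
from h import *
from scipy.optimize import least_squares
o=get_obs();Rt=quat(o['tool_rot']);c=cam('wrist')
def fit(uv,z,r):
    P=plane(c,uv,z);f=lambda x:np.hypot(P[:,0]-x[0],P[:,1]-x[1])-(x[2] if r is None else r)
    s=least_squares(f,list(P[:,:2].mean(0))+([.02] if r is None else []));print('res mm',(s.fun*1000).round(1),s.x);return np.array([s.x[0],s.x[1],z])
seat=fit([[322,179.2],[326,179.8],[331,180.9],[336,182.9],[344.3,188],[348,192],[350,196],[351.8,200],[293.8,192],[291.6,196],[291,200]],.15,.021)
zt=o['eef_pos'][2]+.0208+.026
cap=fit([[322.8,209.5],[323,305.8],[287.3,225],[358.2,225]],zt,None)
print(o['eef_pos'],'seat',seat,'cap',cap,'tool: cap->seat cm',Rt.T@(seat-cap)*100,'cap in tool cm',Rt.T@(cap-o['eef_pos'])*100)
t=cam('top')
```

```text
res mm [-0.  -0.2 -0.2 -0.2  0.2  0.3 -0.  -0.   0.4  0.2 -0.5] [ 0.59223179 -0.04832583]
res mm [ 0.7  0.1 -0.4 -0.4] [ 0.59450667 -0.0485768   0.02227907]
[ 0.59026602 -0.05011895  0.17793546] seat [ 0.59223179 -0.04832583  0.15      ] cap [ 0.59450667 -0.0485768   0.22473546] tool: cap->seat cm [-0.10391297  0.19708437  7.47372941] cap in tool cm [-1.02772127e-03 -4.45614136e-01 -4.68053850e+00]
```

Run:
```python
from h import *
from scipy.optimize import least_squares
o=get_obs();Rt=quat(o['tool_rot']);p=o['eef_pos'];c=cam('wrist');g=cv2.cvtColor(c['image'],6).astype(float)
far=[];near=[]
for u in range(296,350,3):
    col=g[:,u]; v=next((v for v in range(285,325) if col[v]>110),None)
    if v: far.append([u,v-1+(110-col[v-1])/(col[v]-col[v-1])])
for u in range(300,348,3):   # near: first steady dark going up from disc
    col=g[:,u]; v=240
    while col[v-1]<48 and v>195: v-=1
    near.append([u,v-.5])
near=np.array(near);far=np.array(far);print(near.tolist());print(far.round(1).tolist())
side=[[287.3,225],[358.2,225]]
uv=np.r_[near,far]
def res(x):
    P=plane(c,uv,x[2]);return np.hypot(P[:,0]-x[0],P[:,1]-x[1])-.021
s=least_squares(res,[.594,-.0485,.225],loss='soft_l1',f_scale=.0005);print('cap top z-free',s.x,(s.fun*1000).round(1))
X=np.array(s.x);print('cap in tool',Rt.T@(X-p)*100,'seat-cap tool cm',Rt.T@(np.array([.59223,-.04833,X[2]])-X)*100)
sc=cam('scene');gs=cv2.cvtColor(sc['image'],6)
print('scene col 288',list(zip(range(165,200),gs[165:200,288].tolist())))
for z in (.19,.1987,.207):
  a=np.linspace(0,6.28,60);q=proj(sc,np.c_[X[0]+.021*np.cos(a),X[1]+.021*np.sin(a),a*0+z]);print(z,'rim lowest v',q[np.argmax(q[:,1])],q[:,0].min(),q[:,0].max())
for v in (170,173,176):print(v,gs[v,270:305].tolist())
```

```text
[[300.0, 214.5], [303.0, 213.5], [306.0, 212.5], [309.0, 211.5], [312.0, 210.5], [315.0, 209.5], [318.0, 209.5], [321.0, 209.5], [324.0, 209.5], [327.0, 209.5], [330.0, 209.5], [333.0, 210.5], [336.0, 211.5], [339.0, 212.5], [342.0, 214.5], [345.0, 215.5]]
[[296.0, 298.8], [299.0, 300.5], [302.0, 301.4], [305.0, 302.7], [308.0, 303.8], [311.0, 305.3], [314.0, 305.5], [317.0, 305.7], [320.0, 305.7], [323.0, 306.0], [326.0, 305.9], [329.0, 306.4], [332.0, 305.4], [335.0, 304.4], [338.0, 303.4], [341.0, 302.6], [344.0, 301.6], [347.0, 300.5]]
cap top z-free [ 0.59925946 -0.04682924  0.23440413] [-0.  -0.1 -0.1 -0.   0.1  0.3  0.2  0.1  0.1  0.2  0.3  0.1 -0.1 -0.1
 -0.5 -0.5 -0.2 -0.1 -0.3 -0.2 -0.1  0.3  0.2  0.  -0.1  0.1  0.1  0.4
  0.2 -0.  -0.1 -0.1 -0.   0. ]
cap in tool [-5.09303836e-03 -9.31042080e-01 -5.61834875e+00] seat-cap tool cm [-9.31908997e-02  7.12720871e-01  3.91753968e-04]
scene col 288 [(165, 7), (166, 6), (167, 5), (168, 8), (169, 10), (170, 9), (171, 9), (172, 12), (173, 9), (174, 6), (175, 6), (176, 0), (177, 7), (178, 7), (179, 9), (180, 21), (181, 54), (182, 87)
[... 171 characters left out ...]
8, 84), (199, 69)]
0.19 rim lowest v [284.05568466 187.71286897] 275.63568857547995 294.99377529187376
0.1987 rim lowest v [283.6929121 184.7320905] 275.2137689880742 294.7213346376559
0.207 rim lowest v [283.34137868 181.84466582] 274.8050058666556 294.4574134031296
170 [112, 113, 111, 111, 109, 108, 102, 61, 20, 4, 6, 4, 6, 7, 6, 9, 10, 4, 9, 6, 6, 11, 24, 37, 45, 37, 18, 6, 16, 32, 65, 92, 106, 109, 108]
173 [113, 112, 110, 109, 110, 111, 106, 76, 33, 6, 0, 1, 3, 9, 6, 6, 8, 9, 9, 8, 6, 8, 18, 37, 46, 50, 46, 58, 84, 101, 107, 107, 107, 106, 106]
176 [111, 111, 111, 111, 112, 113, 111, 97, 59, 20, 3, 1, 2, 1, 6, 6, 6, 5, 0, 3, 3, 5, 6, 7, 16, 28, 57, 98, 110, 109, 108, 108, 109, 109, 108]
```

The size fit suggests the cap sits about 8 mm higher in the hand than expected, and its tool-y offset is ambiguous. Yawing about 64° puts the tool's y across the scene camera's view, which gives that offset directly from the columns.

```bash
python3 -m handwheel '[{"grip":3,"tx":0,"ty":0,"tz":0,"yaw":8},{"grip":3,"tx":0,"ty":0,"tz":0,"yaw":8},{"grip":3,"tx":0,"ty":0,"tz":0,"yaw":8},{"grip":3,"tx":0,"ty":0,"tz":0,"yaw":8}]';python3 -m handwheel '[{"grip":3,"tx":0,"ty":0,"tz":0,"yaw":8},{"grip":3,"tx":0,"ty":0,"tz":0,"yaw":8},{"grip":3,"tx":0,"ty":0,"tz":0,"yaw":8},{"grip":3,"tx":0,"ty":0,"tz":0,"yaw":8},{"grip":3,"tx":0,"ty":0,"tz":0,"yaw":0}]'
python3 - <<'E'
from h import *
o=get_obs();p=o['eef_pos'];Rt=quat(o['tool_rot']);print(p,o['q'].round(2),Rt.round(3).tolist())
sc=cam('scene');w=cam('wrist');gs=cv2.cvtColor(sc['image'],6)
sx=sc['A'][:,0]
print('lateral',sx,proj(sc,[[.5922,-.0483,.15],[.5922,-.0483,.12],p+[0,0,.03],p+[0,0,.04]]))
for v in (168,171,174,177,179,181,183,198,202,206):print(v,gs[v,268:312].tolist())
a=cv2.convertScaleAbs(cv2.resize(sc['image'][140:220,250:330],(480,480),interpolation=2),alpha=1.8)
b=w['image'][130:330,240:400];cv2.imwrite('pics/m2.png',np.hstack([a,cv2.resize(b,(320,400))[:400] if 0 else cv2.copyMakeBorder(cv2.resize(b,(320,400)),0,80,0,0,0)]))
E
```

```text
t: 9.2
eef_pos: [0.5908, -0.0489, 0.1785]
tool_rot: [0.0, -0.624, 0.781, -0.0]
contact_force: [0.1, 0.6, -0.5]
gripper_width: 0.454
t: 9.7
eef_pos: [0.5908, -0.0486, 0.1785]
tool_rot: [-0.0, -0.387, 0.922, -0.0]
contact_force: [-0.4, -0.2, 0.4]
gripper_width: 0.456
[ 0.5908234  -0.04864579  0.1784682 ] [ 0.01  0.36 -0.05  1.78  0.02  1.01 -2.39] [[-0.7, -0.714, 0.0], [-0.714, 0.7, -0.0], [0.0, -0.0, -1.0]]
lateral [-0.72203888  0.69164252 -0.01704363] [[288.82513497 192.31632027]
 [289.85013549 201.59895483]
 [287.0546939  172.43716659]
 [286.66647021 168.89746457]]
168 [111, 112, 111, 110, 111, 112, 113, 113, 102, 59, 13, 13, 22, 15, 9, 6, 11, 5, 4, 5, 16, 39, 43, 27, 12, 5, 7, 16, 55, 98, 109, 109, 108, 105, 100, 94, 92, 92, 95, 98, 106, 108, 107, 107]
171 [107, 109, 110, 111, 110, 110, 110, 110, 104, 69, 24, 15, 32, 31, 17, 7, 7, 11, 7, 11, 23, 44, 47, 31, 16, 8, 3, 2, 50, 97, 107, 108, 108, 107, 107, 107, 107, 107, 107, 107, 109, 109, 111, 111]
174 [109, 110, 110, 110, 108, 109, 108, 110, 106, 90, 48, 14, 25, 42, 24, 13, 8, 11, 8, 6, 19, 39, 45, 34, 16, 7, 3, 5, 44, 88, 104, 106,
[... 825 characters left out ...]
108, 106, 107, 107, 107, 108, 108, 108, 107, 107, 107, 106, 106, 106, 107, 106, 106]
198 [108, 108, 109, 109, 110, 109, 109, 109, 109, 107, 108, 107, 95, 64, 47, 56, 67, 76, 80, 83, 84, 84, 84, 82, 80, 75, 70, 68, 68, 66, 75, 100, 107, 108, 108, 108, 108, 108, 107, 106, 107, 106, 107, 106]
202 [107, 108, 107, 109, 109, 108, 108, 106, 108, 106, 108, 108, 103, 78, 50, 41, 42, 45, 47, 51, 52, 54, 59, 59, 62, 63, 64, 68, 66, 67, 69, 86, 101, 106, 107, 109, 109, 111, 110, 108, 107, 107, 107, 108]
206 [110, 108, 110, 108, 107, 109, 109, 109, 109, 108, 108, 108, 108, 99, 65, 43, 42, 45, 44, 48, 51, 54, 57, 60, 62, 65, 64, 66, 66, 67, 64, 61, 70, 90, 103, 107, 110, 110, 110, 110, 110, 110, 111, 111]
```

View pics/m2.png

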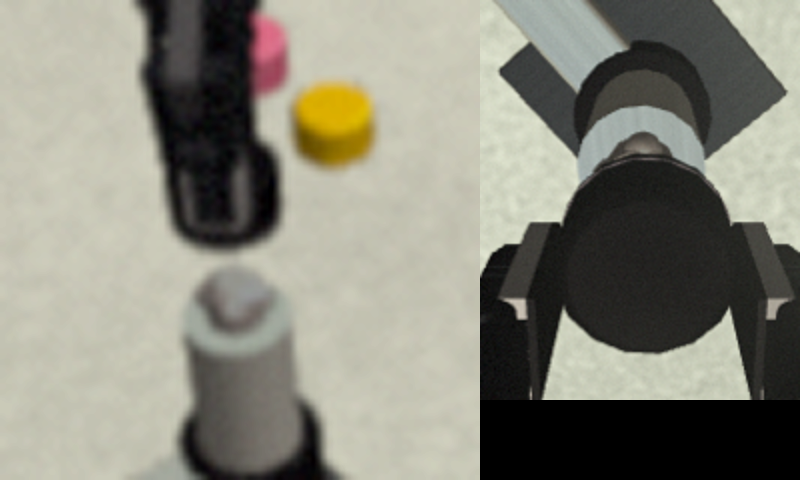

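The scene crop shows the cap axis in line with the pole axis (column about 286.7 against an expected 286.5), so the tool's y is good to under 1 mm. The fingertips are several mm above the rim. The wrist crop puts the pole about 2 px left of the cap, roughly 1 mm in -tx. I correct that and descend in free space.

```bash
python3 -m handwheel '[{"grip":3,"tx":-0.08,"ty":0,"tz":0.5,"yaw":0},{"grip":3,"tx":0,"ty":0,"tz":0.5,"yaw":0},{"grip":3,"tx":0,"ty":0,"tz":0.5,"yaw":0},{"grip":3,"tx":0,"ty":0,"tz":0.3,"yaw":0},{"grip":3,"tx":0,"ty":0,"tz":0,"yaw":0}]' 80;  python3 -m handwheel '[{"grip":3,"tx":0,"ty":0,"tz":0.3,"yaw":0},{"grip":3,"tx":0,"ty":0,"tz":0.3,"yaw":0},{"grip":3,"tx":0,"ty":0,"tz":0,"yaw":0}]'; python3 -m handwheel '[{"grip":3,"tx":0,"ty":0,"tz":0.3,"yaw":0},{"grip":3,"tx":0,"ty":0,"tz":0.3,"yaw":0},{"grip":3,"tx":0,"ty":0,"tz":0,"yaw":0}]'
```

```text
t: 10.3
eef_pos: [0.591, -0.0477, 0.1596]
tool_rot: [-0.001, -0.388, 0.922, 0.0]
contact_force: [0.2, -1.3, -0.1]
gripper_width: 0.453
t: 10.6
eef_pos: [0.5912, -0.0476, 0.154]
tool_rot: [-0.0, -0.388, 0.922, 0.0]
contact_force: [-0.1, 0.5, -0.0]
gripper_width: 0.459
t: 10.9
eef_pos: [0.5911, -0.0476, 0.1479]
tool_rot: [-0.0, -0.388, 0.922, 0.0]
contact_force: [-0.2, -0.5, 0.9]
gripper_width: 0.455
```

```bash
for i in 1; do :; done; python3 -m handwheel '[{"grip":3,"tx":0,"ty":0,"tz":0.2,"yaw":0},{"grip":3,"tx":0,"ty":0,"tz":0,"yaw":0}]';python3 -m handwheel '[{"grip":3,"tx":0,"ty":0,"tz":0.2,"yaw":0},{"grip":3,"tx":0,"ty":0,"tz":0,"yaw":0}]' ;python3 -m handwheel '[{"grip":3,"tx":0,"ty":0,"tz":0.2,"yaw":0},{"grip":3,"tx":0,"ty":0,"tz":0,"yaw":0}]'
python3 - <<'E'
from h import *
o=get_obs();print(o['contact_force'],o['torque'])
sc=cam('scene');w=cam('wrist')
a=cv2.convertScaleAbs(cv2.resize(sc['image'][150:220,250:330],(480,420),interpolation=2),alpha=1.8)
b=w['image'][130:340,240:400];cv2.imwrite('pics/m3.png',np.hstack([a,cv2.resize(b,(320,420))]))
E
```

```text
t: 11.1
eef_pos: [0.5913, -0.0476, 0.1462]
tool_rot: [-0.0, -0.388, 0.922, 0.0]
contact_force: [0.3, -0.0, 0.3]
gripper_width: 0.452
t: 11.3
eef_pos: [0.5913, -0.0476, 0.1442]
tool_rot: [-0.0, -0.388, 0.922, 0.0]
contact_force: [0.7, -0.2, 0.2]
gripper_width: 0.453
t: 11.5
eef_pos: [0.5917, -0.0476, 0.1424]
tool_rot: [0.0, -0.388, 0.922, -0.0]
contact_force: [0.2, 1.2, 0.4]
gripper_width: 0.455
[0.15629964 1.17940511 0.40052827] [-0.0139822  -0.12745688 -0.0321632 ]
```

View pics/m3.png

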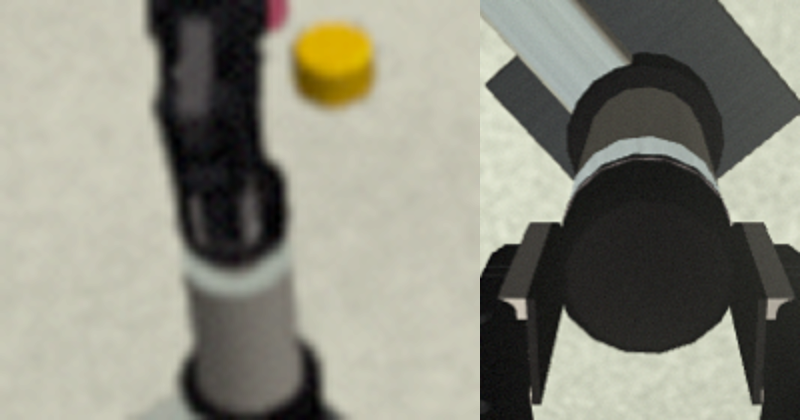

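The cap is centred over the pole in both views: cap at about column 232 against 232 expected in the scene crop, and 647 against 646 in the wrist crop. The rim is a few mm above the seat. I press down gradually.

```bash
python3 -m handwheel '[{"grip":3,"tx":0,"ty":0,"tz":0.2,"yaw":0},{"grip":3,"tx":0,"ty":0,"tz":0,"yaw":0}]' 100;python3 -m handwheel '[{"grip":3,"tx":0,"ty":0,"tz":0.2,"yaw":0},{"grip":3,"tx":0,"ty":0,"tz":0,"yaw":0}]' ;python3 -m handwheel '[{"grip":3,"tx":0,"ty":0,"tz":0.2,"yaw":0},{"grip":3,"tx":0,"ty":0,"tz":0,"yaw":0}]';python3 -m handwheel '[{"grip":3,"tx":0,"ty":0,"tz":0.2,"yaw":0},{"grip":3,"tx":0,"ty":0,"tz":0,"yaw":0}]'
```

```text
t: 11.8
eef_pos: [0.5923, -0.0476, 0.1412]
tool_rot: [0.001, -0.388, 0.922, -0.0]
contact_force: [1.0, 0.6, 4.1]
gripper_width: 0.446
t: 12.0
eef_pos: [0.5924, -0.0476, 0.1394]
tool_rot: [0.001, -0.388, 0.922, -0.0]
contact_force: [0.2, 0.2, 5.2]
gripper_width: 0.448
t: 12.2
eef_pos: [0.592, -0.0475, 0.1367]
tool_rot: [0.001, -0.388, 0.922, -0.0]
contact_force: [1.2, 1.3, 0.9]
gripper_width: 0.444
t: 12.4
eef_pos: [0.5916, -0.0476, 0.1336]
tool_rot: [0.0, -0.388, 0.922, -0.0]
contact_force: [4.4, 0.2, -6.6]
gripper_width: 0.446
```

Resistance rose and then reversed to a pull, which is the click. The rim should now be about 5 mm above home, so I go on down.

```bash
python3 -m handwheel '[{"grip":3,"tx":0,"ty":0,"tz":0.2,"yaw":0},{"grip":3,"tx":0,"ty":0,"tz":0,"yaw":0}]';python3 -m handwheel '[{"grip":3,"tx":0,"ty":0,"tz":0.2,"yaw":0},{"grip":3,"tx":0,"ty":0,"tz":0,"yaw":0}]' ;python3 -m handwheel '[{"grip":3,"tx":0,"ty":0,"tz":0.1,"yaw":0},{"grip":3,"tx":0,"ty":0,"tz":0,"yaw":0}]'
```

```text
t: 12.6
eef_pos: [0.591, -0.0476, 0.1313]
tool_rot: [-0.001, -0.388, 0.922, 0.0]
contact_force: [3.8, -0.3, -8.2]
gripper_width: 0.446
t: 12.8
eef_pos: [0.5907, -0.0477, 0.13]
tool_rot: [-0.001, -0.388, 0.922, 0.0]
contact_force: [0.5, 0.2, -2.2]
gripper_width: 0.444
t: 13.0
eef_pos: [0.5911, -0.0478, 0.1296]
tool_rot: [-0.0, -0.388, 0.922, 0.0]
contact_force: [0.3, -0.4, 0.7]
gripper_width: 0.449
```

```bash
python3 -m handwheel '[{"grip":3,"tx":0,"ty":0,"tz":0.1,"yaw":0},{"grip":3,"tx":0,"ty":0,"tz":0,"yaw":0}]';python3 -m handwheel '[{"grip":3,"tx":0,"ty":0,"tz":0.1,"yaw":0},{"grip":3,"tx":0,"ty":0,"tz":0,"yaw":0},{"grip":3,"tx":0,"ty":0,"tz":0,"yaw":0}]'
```

```text
t: 13.2
eef_pos: [0.5912, -0.0478, 0.1295]
tool_rot: [-0.0, -0.388, 0.922, -0.0]
contact_force: [-2.7, -0.0, 8.4]
gripper_width: 0.444
t: 13.5
eef_pos: [0.5913, -0.0478, 0.1295]
tool_rot: [0.0, -0.388, 0.922, -0.0]
contact_force: [-6.5, 0.8, 13.7]
gripper_width: 0.447
```

The height is fixed at 0.1295 while the force rises, so the cap is bottomed out (rim computes to 0.150). I relieve the sideways force a little and check that the force is steady.

```bash
python3 -m handwheel '[{"grip":3,"tx":0.04,"ty":0.04,"tz":0,"yaw":0},{"grip":3,"tx":0,"ty":0,"tz":0,"yaw":0},{"grip":3,"tx":0,"ty":0,"tz":0,"yaw":0}]'; python3 -m handwheel '[{"grip":3,"tx":0,"ty":0,"tz":0,"yaw":0},{"grip":3,"tx":0,"ty":0,"tz":0,"yaw":0},{"grip":3,"tx":0,"ty":0,"tz":0,"yaw":0},{"grip":3,"tx":0,"ty":0,"tz":0,"yaw":0},{"grip":3,"tx":0,"ty":0,"tz":0,"yaw":0}]'
python3 - <<'E'
from h import *
sc=cam('scene');w=cam('wrist');t=cam('top')
a=cv2.convertScaleAbs(cv2.resize(sc['image'][150:220,250:330],(480,420),interpolation=2),alpha=1.8)
cv2.imwrite('pics/m4.png',np.hstack([a,cv2.resize(w['image'][130:340,240:400],(320,420))]))
o=get_obs();print(o['contact_force'],o['torque'])
E
```

```text
t: 13.8
eef_pos: [0.5913, -0.0478, 0.1295]
tool_rot: [0.001, -0.388, 0.922, -0.0]
contact_force: [-4.1, -0.1, 12.1]
gripper_width: 0.447
t: 14.3
eef_pos: [0.5913, -0.0478, 0.1295]
tool_rot: [0.001, -0.388, 0.922, -0.0]
contact_force: [-4.0, 0.4, 13.3]
gripper_width: 0.447
[-4.78226178  0.21927365 12.39585151] [-0.03315297  1.00763655 -0.01872476]
```

View pics/m4.png

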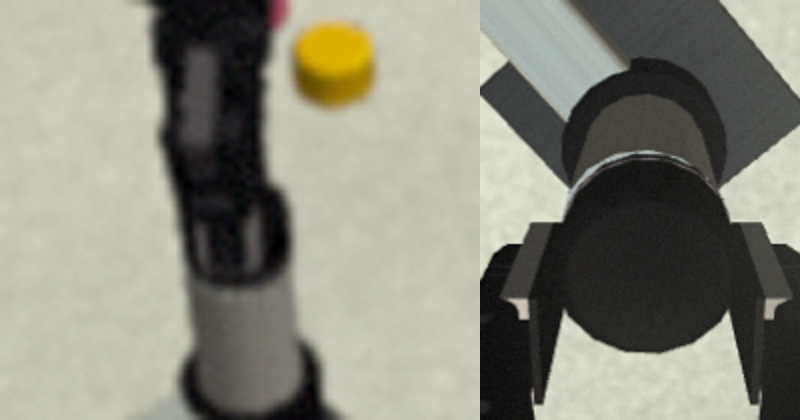

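The cap sits flush on the pole in the scene crop, with no light ring left at the joint near (238,285). The wrist view shows only a hair-thin sliver at (640,157). The force holds steady at 12 to 13 N, so I hand in.

```bash
python3 -c "
from station import *
print(hand_in())"
```

```text
the job is handed in; nothing more can be done
None
```

I pressed the wide black cap onto the post until it clicked and seated, then handed in with the fingers still gripping it and bearing down. `hand_in()` reports no verdict.

**Last checks:**
- **Seating:** the tool height stayed at 0.1295 m while the force rose from 1 to 13 N, which puts the rim at about 0.150 m, the seat height. In the scene view the cap is flush and in line with the pole.
- **Push:** the downward force was steady at 12–13 N, slightly above the 10 N asked. About 4–5 N of sideways force and a moment of 1 N m remained.
- **Click:** the highest resistance I read was about 5 N, below the stated 9–13 N. My 2 mm steps may have skipped the peak. The force then turned into a pull of up to 8 N before the cap bottomed out.
- **Bystanders:** I did not measure the narrow cap, mug and mouse again at the end; the arm's path never came near them.

**What failed or disagreed:**
- **First call:** the first moves were refused because their rows lacked some keys, so the arm did not move.
- **First grasp:** the fingers closed above the cap without touching it. They were about 30 mm short of the reported tool point. I measured this in the scene camera, went lower and gripped the cap properly.
- **Cap position in the hand:** the wrist camera put the cap 4–9 mm off centre and about 8 mm too high. The scene camera had it centred to within about 1 mm. I followed the scene camera, and the fit bore it out.

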